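# Match two look-alike screw lids to their tubs

### The job

Two open tubs of wall plugs stand in the bench rack, and their two lids lie on the bench. The lids look alike but their threads differ, so find out by trying which lid belongs to which tub, and close both: set a lid on with its thumb tab over the raised mark on the tub's shoulder and screw it clockwise until it is fully home, down on the rim. Leave the other things on the bench where they are.

Things in the scene. Friction and masses are not known exactly. Their poses are not given: they have to be found in the camera images.
- lid_1_mid (a point): A loose grey screw lid, mouth down, 64 mm across, 45 mm tall. On its flat top (18.5 mm above its lower edge) stands a grip bar 56 mm long (along the lid's x), 18 mm wide, from 18.5 to 45 mm above the lower edge. A thumb tab sticks out of the skirt at +x, to 43 mm from the axis. 50 g. The point is on the axis, 22.5 mm above the lower edge; z up
- lid_2_mid (a point): The same point of the other lid, which looks the same and differs only in the thread inside its skirt. Which lid fits which tub is not known beforehand and changes
- lid_1: First lid; origin at the centre of its lower edge, axes as above. Started with its tab over a tub's mark (yaw 45 deg more than the mouth's), the right lid first rests with its lid point about 12 mm above the mouth point; some 87 deg clockwise from above, sinking 24 mm per full turn, screws it home: lid point 7 mm above the mouth point, tab about over the next corner
- lid_2: Second lid; origin at the centre of its lower edge. A wrong lid does not catch: its lid point stays 13 to 19 mm above the mouth point however it is turned, perhaps a little cocked, and it lifts off (turned back a little if it drags). A right lid started at another angle may need up to a third of a turn more before it catches
- mouth_left (a point): Centre of the mouth, at rim height, of the tub in the rack's left (+y) well; z up, x and y along the rack. Square white tub 84 x 84 mm, shoulder 76 and rim 94.5 mm above its foot; neck 46 mm across, 54 mm over the threads, full of stock. The rim is 100.5 mm above the bench. A raised mark on the shoulder lies at the corner between +x and +y
- mouth_right (a point): The same point of the tub in the rack's right (-y) well, 130 mm from the other. The two tubs look alike; which of them stands left and which right changes
- rack: Plywood rack screwed to the bench, 125 x 300 mm, two square wells with a floor at 6 mm and walls up to 45 mm above the bench; they keep the tubs from turning, with about 1.5 mm play to each side. Origin under its centre, x away from the robot at yaw 0, wells at y +65 and -65 mm
- tape_mid (a point): roll of black insulating tape lying flat, 68 mm across, 19 mm tall; point at its centre half-way up
- screwdriver: screwdriver lying on the bench, 190 mm long; origin under its middle, x from handle to blade
- switch: white double light switch, 81 x 81 x 15 mm, lying face up; origin at the centre of its underside
- junction_box: round white surface junction box with four side glands, 80 mm body, 90 mm over the glands, 41 mm tall; origin at the centre of its underside
- flush_box: open round orange wall box with two screw ears, 66 mm across, 42 mm tall; origin at the centre of its underside
- breaker: three-pole circuit breaker lying on its back, 85 x 53 x 75 mm; origin at the centre of its underside
- wire_reel: black reel of copper wire standing on its flange, 90 mm across, 56 mm tall; origin at the centre of its underside
There are look-alikes about, which are no part of the job. Leave any blue or red look-alike of the lid_2 alone.

How it is judged:
By the outcome, as a careful person would: the job done as asked, in the order asked, and still so for the second after the job is handed in, with the robot touching nothing.
It also fails if it takes over 72 s, if anything falls off the work surface, if the arm or the gripper's body presses on something with over 40 N, if the wrist force passes 120 N, or if a joint passes its speed limit or range.

### The arm

A 7-joint arm with a two-finger parallel gripper is mounted at the origin on the work surface. World frame = base frame: x ahead of the robot, y to its left, z up, the work surface at z = 0. Lengths are in m, angles in degrees, forces in N, time in s.
With the tool pointing down it reaches from about 0.4 to 0.875 m from the base axis. Payload 19.3 kg.
Tool frame: the origin (TCP) lies at the very end of the fingers, on their centre line; the grasp point (between the pads) lies arm.grasp_offset behind it (arm.grasp_offset is the distance from the TCP to the grasp point, in m); x points along the fingers, y is the direction in which the jaws open and shut, and the axes are right-handed (so a half turn about x gives the same grasp; the last joint's range is limited). The gripper opens to 85 mm and grips with 20 to 120 N. Pads are 22 mm wide; open, the fingers measure 114 mm over their backs; the gripper's body (76 mm by 85 mm) begins 54 mm behind the grasp point. The pads swing forward as they close: fully open they stand 13 mm farther back than shut.
Start: joints at [-71.001, 29.874, -2.08, 91.645, 1.215, 58.505, -6.463], TCP at [0.244, 0.575, 0.2] pointing down, gripper open.
Joint ranges: [-166.77, 166.77], [-17.47, 122.26], [-85.68, 81.53], [9.62, 139.38], [-72.42, 252.41], [9.2, 110.78], [-144.41, 144.41]. Speed limits (degrees/s): [108.29, 108.29, 136.94, 136.94, 172.46, 172.46, 172.46].

### API

Orientations are given as [roll, pitch, yaw] about the fixed x, y, z axes, in that order (R = Rz(yaw) Ry(pitch) Rx(roll)).
In Python, from plant import arm, optics gives the robot as it stands.
- The arm moves only by the tool jog_arm, never from a script. Its argument "moves" is a list of rows, each a list of 2 entries, a list of its own where there are three numbers: the shift along the tool's x, y, z scaled (see below), then the turn, a rotation vector about the tool's x, y, z scaled (see below). A call has 1 to 5 rows; each row is the pose to reach, as a shift and turn from the pose commanded when the call began, along the tool's axes at that moment; what a row does not reach only later rows make up. The controller multiplies each number of a shift by 0.1 m and each number of a turn by 90 degrees. A row lasts 1/10 s, in which the tool goes at most 50 mm and 8.59 degrees, less where a joint would pass 70% of its speed; a pose out of reach is approached as far as the arm can. A call with a number of a shift or a turn outside -1 to 1 is refused whole. A call with a gripper value outside its range is refused whole. "fingers" is the gripper command: -1 is fully open, 1 is shut, values between are in proportion, set as the call begins (left out, the last holds). The fingers move at their own pace and stop on an object; "squeeze" is the grip in N (left out, the last holds). Time passes only in rows, so rows that repeat a pose let the fingers close. It gives the time, the measured TCP pose, the force and the opening at its end, in the units of the state.
- arm.sense(): the state, without advancing time (a new reading comes with each control period).
- optics.get_image(name): name is "scene" or "top" or "wrist"; returns a dict with "pixels" (480x640x3 uint8, red, green, blue), "depth" (480x640 float32, m along the optical axis (not along the pixel's ray), 0 where there is no reading), "intrinsics" (3x3 intrinsics, pixels), "rvec" (rotation vector, rad) and "tvec" (3), from world to camera coordinates, as OpenCV has them; the wrist camera has in their place "tool_from_camera" (4x4, takes a point from camera to tool coordinates, whose origin is the TCP and whose axes are the tool frame's). Camera axes: x right, y down, z forward; pixel columns grow to the right and rows downward; lengths in m; the calibration is good to about 2 mm. A picture is of the moment at which its call begins: read the wrist's pose just before it.
- arm.hand_in(): hands the job in, once; it reports no verdict.
The state is a dict: "t": time; "joint_pos": joint angles; "joint_velocities": joint speeds; "tau": joint torques, N m; "tcp_pos": TCP position; "orientation": TCP orientation; "ft_force": force on the tool from outside, world axes, zero at the start; "wrist_torque": the same for the moment, N m; "opening": opening from 0.0 (shut) to 1.0 (fully open).
Only numpy, scipy, OpenCV 4.12 (cv2) and the standard library are available. Lean on these libraries where they do the work, as an engineer would, in place of code of your own. Each camera call takes 0.05 s, during which the arm holds its last target.

## Working session

There is one attempt and no reset: what is moved stays moved. The work goes in short steps, Python scripts to look and compute and a tool call to move; the robot and the scene stay as the last step left them, time stands still between calls to the robot, and variables do not carry over. Pictures are saved under pics/ and viewed, and the job is handed in when it is done.

Besides the shell and the picture viewer there is one more tool, called after "Request:" by a JSON object that holds its "fn" and its "kwargs". jog_arm: Moves the arm, as the interface text tells. Its arguments: {"type":"object","properties":{"moves":{"type":"array","items":{"type":"array"}},"fingers":{"type":"number"},"squeeze":{"type":"number"}},"required":["moves"]}

```bash
ls; mkdir -p pics; python3 - <<'E'
from plant import arm, optics
import cv2,numpy as np,pickle
s=arm.sense();print(s, arm.grasp_offset)
d={}
for n in("scene","top"):
    im=optics.get_image(n);d[n]=im
    cv2.imwrite(f"pics/{n}0.png",im["pixels"][:,:,::-1])
    print(n,im["intrinsics"],im["rvec"],im["tvec"])
pickle.dump(d,open("im0.pkl","wb"))
E
```

```text
pics
{'t': 0.0, 'joint_pos': array([-71.00129798,  29.90979191,  -2.08176526,  91.67436548,
         1.21356239,  58.50459101,  -6.46152565]), 'joint_velocities': array([-0.01670369, -0.03985445,  0.08865766,  0.03338928,  0.09444638,
       -0.02976886, -0.0409684 ]), 'tau': array([ 1.73465658e-03, -9.27098680e+01,  1.98018327e+00, -3.69947791e+01,
        1.77999004e-02,  8.11033038e-03, -5.24703353e-05]), 'tcp_pos': array([0.24429468, 0.57486102, 0.19971512]), 'orientation': array([ -86.84374241,   89.93326307, -109.86399796]), 'ft_force': array([-0.24880538, -0.03800676,  0.52930573]), 'wrist_torque': array([ 0.01741251, -0.02333906, -0.07237585]), 'opening': 1.0014894865657766} 0.0187
scene [[433.31203686   0.         315.4216267 ]
 [  0.         433.31203686 237.62521218]
 [  0.           0.           1.        ]] [ 1.10111403  2.59689986 -0.7271483 ] [ 0.38906707 -0.2720862   1.17816554]
top [[596.69547172   0.         321.29826478]
 [  0.         596.69547172 234.71982488]
 [  0.           0.           1.        ]] [ 2.15775922 -2.13632439  0.17284355] [-0.05206278  0.57423438  1.45945306]
```

View pics/scene0.png

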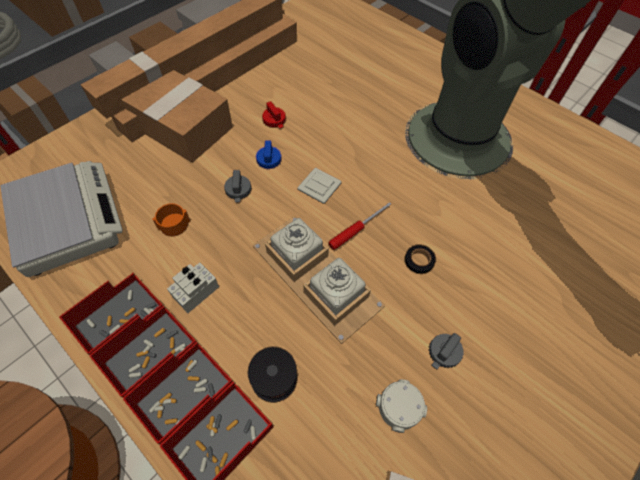

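View pics/top0.png

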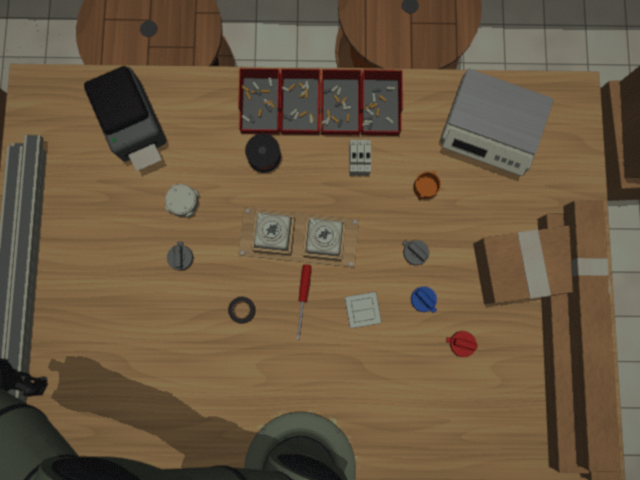

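The top view shows the grey lids at about (180,257) and (416,252), the tub mouths at (273,232) and (324,238), and the blue and red look-alikes at (424,299) and (462,343). Next I measure them.

```bash
cat > h.py <<'E'
import numpy as np,cv2
from scipy.spatial.transform import Rotation as R
def cloud(im):
    K=im["intrinsics"];d=im["depth"];v,u=np.mgrid[:480,:640]
    p=np.stack([(u-K[0,2])/K[0,0]*d,(v-K[1,2])/K[1,1]*d,d],-1)
    Rm=cv2.Rodrigues(np.array(im["rvec"]))[0]
    w=(p-np.array(im["tvec"]))@Rm
    w[d==0]=np.nan
    return w
E
python3 - <<'E'
import pickle;from h import *
d=pickle.load(open("im0.pkl","rb"))
W=cloud(d["top"]);
print("bench z",np.nanmedian(W[330:360,380:420,2]))
S=cloud(d["scene"])
for n,(u,v) in dict(l1=(180,257),l2=(416,252),ml=(273,232),mr=(324,238)).items():
    c=W[v-28:v+29,u-28:u+29].reshape(-1,3)
    c0=W[v,u]
    print(n,c0)
    if n[0]=='l':
        for lo,hi in((.012,.024),(.035,.055)):
            m=(c[:,2]>lo)&(c[:,2]<hi);q=c[m][:,:2]
            (a,b),wh,an=cv2.minAreaRect((q*1000).astype(np.float32))
            ev=np.linalg.eigh(np.cov(q.T))[1][:,1]
            print(lo,m.sum(),q.mean(0),(a,b),wh,an,np.degrees(np.arctan2(ev[1],ev[0])))
    else:
        m=(c[:,2]>.092)&(c[:,2]<.115);q=c[m];print(m.sum(),q.mean(0),cv2.minEnclosingCircle((q[:,:2]*1000).astype(np.float32)))
        m=(c[:,2]>.07)&(c[:,2]<.115);q=c[m];print(cv2.minAreaRect((q[:,:2]*1000).astype(np.float32)))
for k,(x0,y0) in dict(l1=(140,217),l2=(376,212),tubs=(230,190)).items():
    w=140 if k=="tubs" else 80
    cv2.imwrite(f"pics/c_{k}.png",cv2.resize(d["top"]["pixels"][y0:y0+80,x0:x0+w,::-1],None,fx=5,fy=5,interpolation=cv2.INTER_CUBIC))
E
```

```text
bench z -0.0004945312342659032
l1 [0.5141245  0.3052638  0.04808898]
0.012 300 [0.51744011 0.3113288 ] (518.4697265625, 313.49017333984375) (62.646358489990234, 63.80802917480469) 23.6023006439209 96.79263107857885
0.035 164 [0.51826374 0.3132959 ] (518.4188232421875, 313.88226318359375) (53.7612190246582, 18.53597640991211) 1.674170732498169 -176.5906866199656
l2 [ 0.533067   -0.28422843  0.0462332 ]
0.012 291 [ 0.53650828 -0.28838032] (537.6635131835938, -290.20916748046875) (65.54595184326172, 64.1640853881836) 11.15152645111084 139.09706598056184
0.035 160 [ 0.53729459 -0.28949951] (537.470458984375, -289.99676513671875) (55.007381439208984, 18.868206024169922) 47.375667572021484 46.506992319409946
ml [0.57213974 0.07155133 0.09628208]
303 [0.58025301 0.07643366 0.09674479] ((580.6912841796875, 75.49567413330078), 28.070199966430664)
((580.2732543945312, 76.0546646118164), (83.58663177490234, 83.36497497558594), 84.65807342529297)
mr [ 0.55835482 -0.05247001  0.09884457]
312 [ 0.56778477 -0.0534773   0.09694642] ((568.2906494140625, -53.155269622802734), 27.456161499023438)
((568.3809204101562, -53.23146057128906), (82.97821807861328, 83.13750457763672), 84.61255645751953)
```

```bash
cd pics; python3 -c "
import cv2,numpy as np
a=cv2.imread('c_l1.png');b=cv2.imread('c_l2.png');cv2.imwrite('c_ll.png',np.hstack([a,b]))"
```

```text
(no output)
```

View pics/c_ll.png

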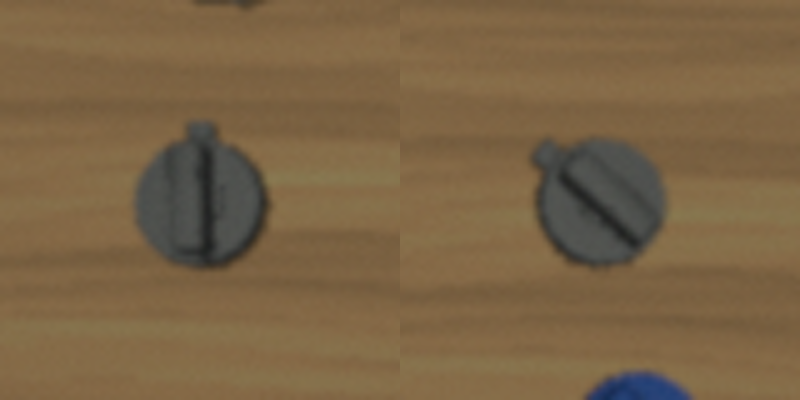

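View pics/c_tubs.png

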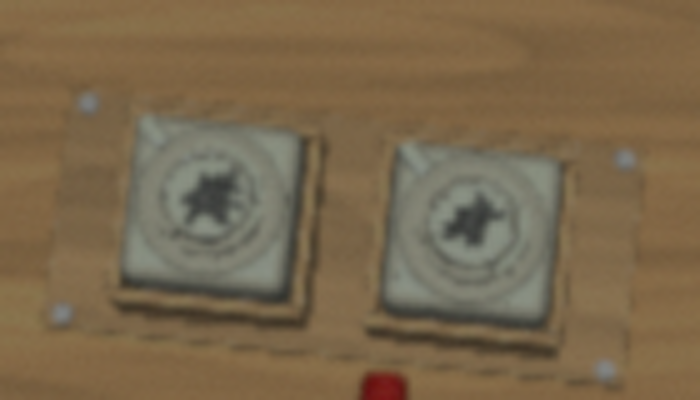

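```bash
cat >> h.py <<'E'
def pose(s):
    return np.array(s["tcp_pos"]),R.from_euler("xyz",s["orientation"],degrees=True)
def phi(r):
    z=r.as_matrix()[:,2];return np.degrees(np.arctan2(z[1],z[0]))
def plan(s,x,y,z,ph):
    p,r=pose(s)
    t=R.from_euler("z",ph,degrees=True)*R.from_euler("y",90,degrees=True)
    d=r.inv().apply(np.array([x,y,z])-p)
    rv=(r.inv()*t).as_rotvec(degrees=True)
    print("p",p.round(4),"phi",round(phi(r),2),"shift/0.1",(d/.1).round(3),"turn/90",(rv/90).round(4),"rows",round(np.linalg.norm(d)/.05,1),round(np.linalg.norm(rv)/8.59,1))
E
python3 - <<'E'
from plant import arm;from h import *
plan(arm.sense(),.518,.314,.12,2)
E
```

```text
p [0.2443 0.5749 0.1998] phi -23.02 shift/0.1 [ 0.8   -1.331  3.539] turn/90 [-2.78e-01 -1.00e-04  6.00e-04] rows 7.7 2.9
```

Request:
{"fn": "jog_arm", "kwargs": {"moves": [[[0,-0.33,0.9],[-0.19,0,0]],[[0,-0.33,0.9],[-0.19,0,0]]], "fingers": 0.1, "squeeze": 40}}

```text
t: 0.3
tcp_pos: [0.3143, 0.509, 0.1997]
orientation: [-97.3, 89.9, -102.7]
ft_force: [1.9, 0.2, 0.1]
opening: 0.69
```

```bash
python3 - <<'E'
from plant import arm;from h import *
plan(arm.sense(),.518,.314,.12,2)
E
```

```text
p [0.3143 0.509  0.1997] phi -5.45 shift/0.1 [ 0.799 -1.746  2.213] turn/90 [-0.0828 -0.0001  0.0006] rows 5.9 0.9
```

Request:
{"fn": "jog_arm", "kwargs": {"moves": [[[0.1,-0.9,1.0],[-0.083,0,0]],[[0.2,-0.9,1.0],[-0.083,0,0]],[[0.2,-0.9,1.0],[-0.083,0,0]]]}}

```text
t: 0.6
tcp_pos: [0.4066, 0.4067, 0.1798]
orientation: [-81.6, 89.9, -80.1]
ft_force: [0.4, 0.8, 0.0]
opening: 0.449
```

```bash
python3 - <<'E'
from plant import arm;from h import *
plan(arm.sense(),.518,.314,.12,2)
E
```

```text
p [0.4066 0.4067 0.1798] phi 1.43 shift/0.1 [ 0.599 -0.954  1.09 ] turn/90 [-0.0063  0.0001  0.0006] rows 3.1 0.1
```

Request:
{"fn": "jog_arm", "kwargs": {"moves": [[[0.3,-0.92,1.0],[-0.006,0,0]],[[0.6,-0.92,1.0],[-0.006,0,0]],[[0.6,-0.92,1.0],[-0.006,0,0]],[[0.6,-0.92,1.0],[-0.006,0,0]]]}}

```text
t: 1.0
tcp_pos: [0.5099, 0.314, 0.117]
orientation: [-114.2, 89.7, -112.5]
ft_force: [-0.9, -0.2, 0.6]
opening: 0.451
```

```bash
python3 - <<'E'
from plant import arm,optics;from h import *;import pickle
s=arm.sense()
plan(s,.518,.314,.12,2);print(s["joint_pos"].round(1))
im=optics.get_image("wrist");pickle.dump((s,im),open("w1.pkl","wb"))
cv2.imwrite("pics/w1.png",im["pixels"][:,:,::-1])
print(im["tool_from_camera"].round(3))
E
```

```text
p [0.5099 0.314  0.117 ] phi 1.67 shift/0.1 [-0.031 -0.002  0.081] turn/90 [-0.0036 -0.0014  0.0032] rows 0.2 0.1
[-34.2  33.2  -4.5  99.7   3.6  47.5  51.2]
[[ 0.    -0.292  0.957 -0.173]
 [ 1.    -0.    -0.     0.   ]
 [ 0.     0.957  0.292 -0.075]
 [ 0.     0.     0.     1.   ]]
```

View pics/w1.png

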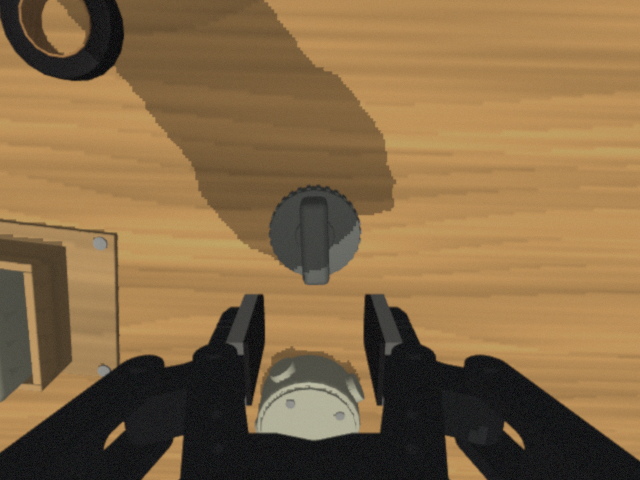

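The wrist view shows lid 1 at about (315,230), its bar upright in the image and so in line with the jaws. I refine its position from the wrist depth.

```bash
cat >> h.py <<'E'
def wcloud(s,im):
    p,r=pose(s);K=im["intrinsics"];d=im["depth"];v,u=np.mgrid[:480,:640]
    c=np.stack([(u-K[0,2])/K[0,0]*d,(v-K[1,2])/K[1,1]*d,d],-1)
    T=np.array(im["tool_from_camera"]);t=c@T[:3,:3].T+T[:3,3]
    w=r.apply(t.reshape(-1,3)).reshape(480,640,3)+p
    w[d==0]=np.nan;return w
def barfit(W,c,zl,zh,rad=.035):
    q=W.reshape(-1,3);m=(np.hypot(q[:,0]-c[0],q[:,1]-c[1])<rad)&(q[:,2]>zl)&(q[:,2]<zh);q=q[m]
    (a,b),wh,an=cv2.minAreaRect((q[:,:2]*1000).astype(np.float32))
    ev=np.linalg.eigh(np.cov(q[:,:2].T))[1][:,1]
    print("n",m.sum(),"zmed",np.median(q[:,2]).round(4),"mean",q[:,:2].mean(0).round(4),"rect",(round(a,1),round(b,1)),np.round(wh,1),round(an,1),"yaw",np.degrees(np.arctan2(ev[1],ev[0])).round(1))
E
python3 - <<'E'
from h import *;import pickle
s,im=pickle.load(open("w1.pkl","rb"));W=wcloud(s,im)
barfit(W,(.5184,.3138),.042,.052);barfit(W,(.5184,.3138),.014,.023,.05)
print(np.nanmedian(W[200:260,420:500,2]))
E
```

```text
n 2066 zmed 0.0441 mean [0.5139 0.3141] rect (514.8, 314.2) [55.6 17.5] 3.8 yaw -176.4
n 4120 zmed 0.018 mean [0.5122 0.3143] rect (513.7, 313.8) [62.7 65.5] 3.4 yaw 93.2
-0.0005720399505899504
```

```bash
python3 - <<'E'
from plant import arm;from h import *
plan(arm.sense(),.5148,.3142,.023,3.6)
E
```

```text
p [0.5082 0.3171 0.1183] phi 1.82 shift/0.1 [ 0.953 -0.029  0.067] turn/90 [-0.0197 -0.0014  0.0017] rows 1.9 0.2
```

Request:
{"fn": "jog_arm", "kwargs": {"moves": [[[0.2,-0.03,0.06],[-0.02,-0.0015,0.0015]],[[0.2,-0.03,0.06],[-0.02,-0.0015,0.0015]],[[0.2,-0.03,0.06],[-0.02,-0.0015,0.0015]]]}}

```text
t: 1.35
tcp_pos: [0.5125, 0.3183, 0.1006]
orientation: [53.6, 89.8, 57.5]
ft_force: [-0.0, -0.4, 0.4]
opening: 0.45
```

```bash
python3 - <<'E'
from plant import arm,optics;from h import *
s=arm.sense();im=optics.get_image("wrist");W=wcloud(s,im)
barfit(W,(.5164,.3138),.042,.052);barfit(W,(.5164,.3138),.014,.023,.05)
plan(s,.5148,.3142,.023,3.6)
plan(arm.sense(),.5148,.3142,.023,3.6)
E
```

```text
n 2346 zmed 0.0442 mean [0.5139 0.3142] rect (515.2, 314.4) [54.8 17.5] 3.0 yaw -176.5
n 4640 zmed 0.018 mean [0.5121 0.3143] rect (513.5, 314.3) [62.3 65.6] 1.6 yaw 92.9
p [0.5125 0.3183 0.1006] phi 3.88 shift/0.1 [ 0.776 -0.045  0.019] turn/90 [ 0.0031  0.0011 -0.0015] rows 1.6 0.0
p [0.5127 0.3185 0.101 ] phi 3.89 shift/0.1 [ 0.78  -0.047  0.016] turn/90 [ 0.0032  0.0016 -0.0017] rows 1.6 0.0
```

Request:
{"fn": "jog_arm", "kwargs": {"moves": [[[0.3,-0.046,0.018],[0.003,0.0015,-0.0015]],[[0.6,-0.046,0.018],[0.003,0.0015,-0.0015]],[[0.77,-0.046,0.018],[0.003,0.0015,-0.0015]],[[0.77,-0.046,0.018],[0.003,0.0015,-0.0015]]]}}

```text
t: 1.8
tcp_pos: [0.5141, 0.3135, 0.0221]
orientation: [-150.7, 89.9, -147.1]
ft_force: [0.5, -0.0, 1.6]
opening: 0.451
```

```bash
python3 - <<'E'
from plant import arm;from h import *
plan(arm.sense(),.5148,.3142,.023,3.4)
E
```

```text
p [0.5141 0.3135 0.0221] phi 3.64 shift/0.1 [-0.009  0.006  0.007] turn/90 [ 0.0026 -0.0014  0.0008] rows 0.0 0.0
```

Close on the bar.

Request:
{"fn": "jog_arm", "kwargs": {"moves": [[[0,0,0],[0,0,0]],[[0,0,0],[0,0,0]],[[0,0,0],[0,0,0]],[[0,0,0],[0,0,0]]], "fingers": 1, "squeeze": 60}}

```text
t: 2.2
tcp_pos: [0.5157, 0.3137, 0.0241]
orientation: [27.4, 89.9, 31.0]
ft_force: [-0.1, 0.4, -0.4]
opening: -0.001
```

```bash
python3 - <<'E'
from plant import arm;from h import *
plan(arm.sense(),.5148,.3142,.023,3.4)
plan(arm.sense(),.5807,.0755,.17,39.7)
E
```

```text
p [0.5157 0.3137 0.0241] phi 3.61 shift/0.1 [ 0.011  0.005 -0.009] turn/90 [ 0.0024  0.0007 -0.0003] rows 0.0 0.0
p [0.5157 0.3137 0.0241] phi 3.61 shift/0.1 [-1.46  -2.418  0.5  ] turn/90 [-4.01e-01  7.00e-04 -1.00e-04] rows 5.7 4.2
```

```bash
python3 - <<'E'
from plant import arm,optics;from h import *;import pickle
s=arm.sense();im=optics.get_image("wrist");pickle.dump((s,im),open("w2.pkl","wb"))
cv2.imwrite("pics/w2.png",im["pixels"][:,:,::-1])
im=optics.get_image("scene");cv2.imwrite("pics/s2.png",cv2.resize(im["pixels"][280:400,380:540,::-1],None,fx=4,fy=4))
E
```

```text
(no output)
```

View pics/w2.png

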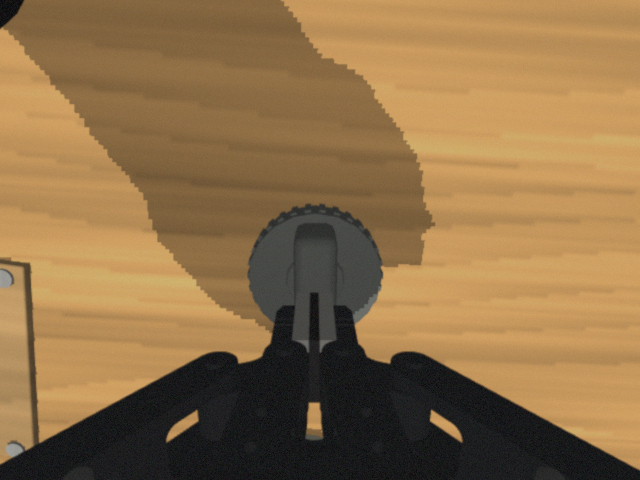

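View pics/s2.png

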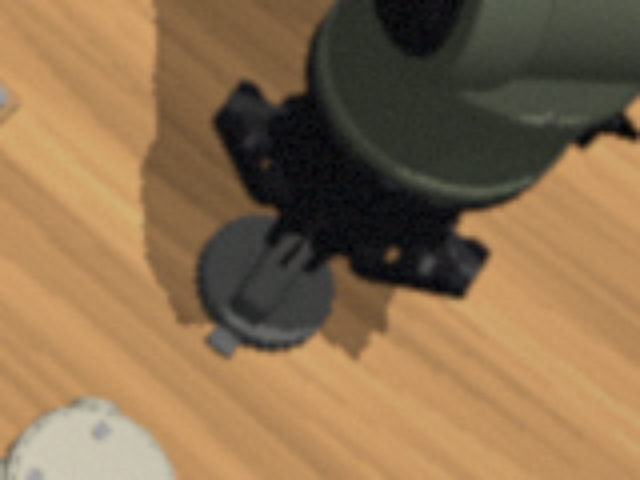

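```bash
python3 - <<'E'
from h import *;import pickle
s,im=pickle.load(open("w2.pkl","rb"));W=wcloud(s,im);p,r=pose(s);print(im["intrinsics"][0,0])
for v in range(200,420,10):
  print(v,[f"{W[v,u,0]:.3f},{W[v,u,1]:.3f},{W[v,u,2]:.3f}" for u in (285,304,314,325,345)])
E
```

```text
404.3574099352774
200 ['0.483,0.297,-0.001', '0.482,0.307,-0.000', '0.481,0.312,-0.000', '0.481,0.317,-0.001', '0.480,0.327,0.001']
210 ['0.488,0.298,-0.001', '0.485,0.307,0.009', '0.484,0.312,0.013', '0.484,0.317,0.009', '0.486,0.328,-0.000']
220 ['0.488,0.299,0.018', '0.487,0.308,0.017', '0.487,0.312,0.018', '0.487,0.317,0.018', '0.487,0.327,0.016']
230 ['0.493,0.299,0.018', '0.487,0.308,0.034', '0.488,0.312,0.032', '0.487,0.317,0.032', '0.491,0.327,0.018']
240 ['0.498,0.299,0.018', '0.489,0.308,0.043', '0.488,0.312,0.044', '0.488,0.317,0.043', '0.496,0.327,0.018']
250 ['0.502,0.300,0.018', '0.493,0.309,0.044', '0.493,0.313,0.044', '0.492,0.317,0.045', '0.501,0.328,0.018']
260 ['0.507,0.300,0.018', '0.497,0.309,0.045', '0.497,0.313,0.044', '0.497,0.317,0.044', '0.505,0.328,0.019']
270 ['0.512,0.300,0.018', '0.501,0.309,0.044', '0.501,0.313,0.045', '0.500,0.317,0.045', '0.511,0.329,0.017']
280 ['0.518,0.300,0.018', '0.506,0.309,0.044', '0.506,0.313,0.044', '0.505,0.318,0.045', '0.515,0.329,0.018']
290 ['0.522,0.300,0.019', '0.510,0.310,0.044', '0.510,0.314,0.045', '0.510,0.318,0.044
[... 644 characters left out ...]
.503,0.316,0.098', '0.501,0.321,0.102']
360 ['0.504,0.305,0.103', '0.503,0.311,0.104', '0.511,0.314,0.093', '0.503,0.316,0.104', '0.503,0.321,0.104']
370 ['0.504,0.306,0.108', '0.506,0.311,0.105', '0.514,0.314,0.093', '0.503,0.316,0.108', '0.503,0.321,0.108']
380 ['0.504,0.306,0.112', '0.511,0.311,0.103', '0.519,0.314,0.091', '0.505,0.316,0.109', '0.503,0.321,0.112']
390 ['0.498,0.307,0.123', '0.514,0.311,0.103', '0.522,0.314,0.092', '0.513,0.317,0.103', '0.498,0.320,0.122']
400 ['0.499,0.307,0.126', '0.517,0.311,0.103', '0.525,0.315,0.092', '0.516,0.317,0.103', '0.498,0.319,0.126']
410 ['0.499,0.307,0.129', '0.520,0.311,0.103', '0.607,0.320,-0.001', '0.519,0.317,0.104', '0.498,0.319,0.129']
```

```bash
python3 - <<'E'
from h import *;import pickle
for f,us in (("w2.pkl",(290,304,314,325,340)),("w1.pkl",(240,250,256,372,378))):
  s,im=pickle.load(open(f,"rb"));W=wcloud(s,im);p,r=pose(s);print(p)
  L=r.inv().apply((W-p).reshape(-1,3)).reshape(W.shape)
  for v in range(284,316,2):
    print(v,[f"{L[v,u,0]*1e3:.0f},{L[v,u,1]*1e3:.0f},{L[v,u,2]*1e3:.0f}" for u in us])
E
```

```text
[0.5157198  0.31373895 0.02412148]
284 ['2,-11,1', '-21,-4,-9', '-21,0,-9', '-20,5,-8', '2,13,1']
286 ['2,-11,2', '-21,-4,-8', '-20,0,-8', '-21,5,-8', '2,13,2']
288 ['1,-11,3', '-20,-4,-7', '-20,0,-7', '-20,5,-7', '2,13,3']
290 ['3,-11,5', '-19,-4,-5', '-21,0,-6', '-19,5,-5', '3,13,5']
292 ['1,-11,5', '-35,-3,-12', '-34,0,-11', '-33,4,-11', '5,13,7']
294 ['5,-11,8', '-37,-3,-12', '-35,0,-11', '-36,4,-11', '6,13,8']
296 ['6,-11,9', '-39,-3,-12', '-38,0,-12', '-39,4,-12', '5,13,9']
298 ['7,-11,10', '-40,-3,-11', '-39,0,-11', '-40,4,-12', '6,13,10']
300 ['6,-11,11', '-41,-3,-11', '-42,0,-12', '-42,4,-12', '7,13,12']
302 ['7,-11,13', '-44,-3,-12', '-44,0,-12', '-43,4,-11', '5,13,12']
304 ['7,-11,14', '-44,-3,-11', '-45,0,-12', '-45,4,-12', '6,13,13']
306 ['-38,-9,-7', '-46,-3,-12', '-46,0,-11', '-47,4,-12', '-37,10,-7']
308 ['-40,-8,-8', '-48,-3,-12', '-48,0,-12', '-47,4,-11', '-40,10,-8']
310 ['-41,-8,-7', '-49,-3,-11', '-49,0,-11', '-49,4,-11', '-40,10,-7']
312 ['-42,-8,-7', '-50,-3,-11', '-51,0,-12', '-50,4,-11', '-42,10,-7']
314 ['-44,-8,-8', '-52,-3,-11', '-52,0,-12', '-53,4,-12', '
[... 565 characters left out ...]

298 ['118,-58,63', '-41,-23,-12', '-40,-21,-12', '-40,21,-11', '-39,23,-11']
300 ['118,-58,65', '-41,-23,-11', '-42,-20,-12', '-42,21,-12', '-42,23,-12']
302 ['117,-58,67', '-43,-22,-11', '-43,-20,-11', '-43,21,-12', '-43,23,-11']
304 ['-45,-26,-12', '-44,-22,-11', '-44,-20,-11', '-45,21,-12', '-46,22,-12']
306 ['-46,-25,-12', '-45,-22,-11', '-46,-20,-12', '-47,20,-12', '-47,22,-12']
308 ['-48,-25,-12', '-48,-22,-11', '-47,-20,-11', '-49,20,-12', '-47,22,-11']
310 ['-50,-25,-12', '-48,-22,-11', '-49,-19,-12', '-49,20,-12', '-49,22,-11']
312 ['-51,-24,-12', '-50,-21,-11', '-51,-19,-12', '-50,20,-11', 'nan,nan,nan']
314 ['-53,-24,-12', '-52,-21,-12', '-52,-19,-11', '-51,20,-11', '-53,21,-12']
```

The reported opening is 0, so the fingers closed on nothing. The depth image shows the shut tips about 33 mm behind the reported TCP and clear above the bar, and the lid has not moved. I'll trust the image, reopen and go lower in small steps, watching the force.

Request:
{"fn": "jog_arm", "kwargs": {"moves": [[[0,0,0],[0,0,0]],[[0,0,0],[0,0,0]],[[0,0,0],[0,0,0]],[[0,0,0],[0,0,0]]], "fingers": 0}}

```text
t: 2.7
tcp_pos: [0.5153, 0.3134, 0.0232]
orientation: [-126.2, 90.0, -122.6]
ft_force: [0.1, -0.0, -0.1]
opening: 0.501
```

Request:
{"fn": "jog_arm", "kwargs": {"moves": [[[0.08,0,0],[0,0,0]],[[0.15,0,0],[0,0,0]],[[0.2,0,0],[0,0,0]],[[0.2,0,0],[0,0,0]]]}}

```text
t: 3.1
tcp_pos: [0.5148, 0.3131, 0.0022]
orientation: [-146.5, 89.9, -142.9]
ft_force: [0.4, -0.3, -0.3]
opening: 0.498
```

```bash
python3 - <<'E'
from plant import arm,optics;from h import *;import pickle
s=arm.sense();im=optics.get_image("wrist");W=wcloud(s,im);p,r=pose(s);print(p,phi(r),s["opening"])
cv2.imwrite("pics/w3.png",im["pixels"][:,:,::-1])
L=r.inv().apply((W-p).reshape(-1,3)).reshape(W.shape)
m=(abs(L[...,2]+.0115)<.001)&(L[...,0]<-.02)&(L[...,0]>-.05)&(abs(L[...,1])<.03);print("tip",L[m][:,0].max())
barfit(W,(.5155,.314),.042,.05)
plan(s,.5148,.3142,.023,3.4)
E
```

```text
[0.51484014 0.31313201 0.00218972] 3.6205067357834784 0.49800538171825914
tip -0.03500923001955997
n 6930 zmed 0.0443 mean [0.5124 0.3141] rect (511.4, 311.6) [53.9 52.7] 53.3 yaw -176.7
p [0.5148 0.3131 0.0022] phi 3.62 shift/0.1 [-0.208  0.011  0.   ] turn/90 [ 0.0025 -0.0008  0.0005] rows 0.4 0.0
```

View pics/w3.png

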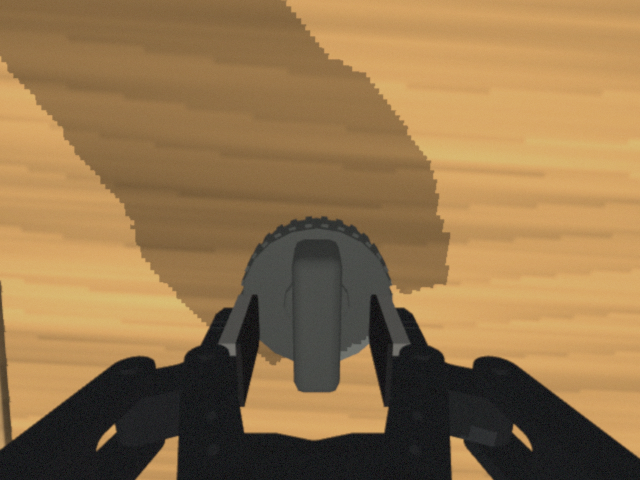

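The pads now straddle the bar, with their tips at about z = 37 mm. I go 12 mm lower and close.

Request:
{"fn": "jog_arm", "kwargs": {"moves": [[[0.06,0.009,0],[0,0,0]],[[0.12,0.009,0],[0,0,0]],[[0.12,0.009,0],[0,0,0]]]}}

```text
t: 3.45
tcp_pos: [0.5149, 0.3142, -0.0096]
orientation: [-146.9, 89.9, -143.3]
ft_force: [-0.3, -0.1, 0.1]
opening: 0.499
```

Request:
{"fn": "jog_arm", "kwargs": {"moves": [[[0,0,0],[0,0,0]],[[0,0,0],[0,0,0]],[[0,0,0],[0,0,0]]], "fingers": 1, "squeeze": 60}}

```text
t: 3.75
tcp_pos: [0.5155, 0.3145, -0.0084]
orientation: [24.6, 90.0, 28.2]
ft_force: [0.9, 0.1, 0.9]
opening: 0.193
```

```bash
python3 - <<'E'
from plant import arm;from h import *
plan(arm.sense(),.5807,.0755,.15,39.7)
E
```

```text
p [ 0.5155  0.3145 -0.0084] phi 3.61 shift/0.1 [-1.585 -2.426  0.501] turn/90 [-4.01e-01  3.00e-04 -0.00e+00] rows 5.9 4.2
```

Request:
{"fn": "jog_arm", "kwargs": {"moves": [[[-0.5,0,0],[0,0,0]],[[-1.0,-0.1,0],[-0.09,0,0]],[[-1.0,-0.5,0.1],[-0.18,0,0]],[[-1.0,-0.95,0.2],[-0.27,0,0]],[[-1.0,-0.95,0.2],[-0.27,0,0]]]}}

```text
t: 4.25
tcp_pos: [0.5437, 0.2131, 0.0917]
orientation: [-96.0, 89.8, -68.2]
ft_force: [0.9, 0.1, -0.7]
opening: 0.199
```

```bash
python3 - <<'E'
from plant import arm;from h import *
s=arm.sense();print(s["opening"])
plan(s,.5807,.0755,.14,39.7)
E
```

```text
0.19938127386696
p [0.5437 0.2131 0.0917] phi 27.8 shift/0.1 [-0.478 -1.391 -0.315] turn/90 [-0.1322 -0.0005  0.0021] rows 3.0 1.4
```

Request:
{"fn": "jog_arm", "kwargs": {"moves": [[[-0.4,-0.3,-0.1],[-0.09,0,0]],[[-0.48,-0.3,-0.3],[-0.132,0,0]],[[-0.48,-0.3,-0.31],[-0.132,0,0]],[[-0.48,-0.3,-0.31],[-0.132,0,0]]]}}

```text
t: 4.65
tcp_pos: [0.528, 0.1799, 0.1394]
orientation: [-15.2, 90.0, 24.5]
ft_force: [0.5, 0.0, -0.0]
opening: 0.195
```

```bash
python3 - <<'E'
from plant import arm,optics;from h import *;import pickle
s=arm.sense();im=optics.get_image("wrist");pickle.dump((s,im),open("w4.pkl","wb"))
cv2.imwrite("pics/w4.png",im["pixels"][:,:,::-1])
plan(s,.5807,.0755,.14,39.7)
plan(arm.sense(),.5807,.0755,.14,39.7)
E
```

```text
p [0.528  0.1799 0.1394] phi 39.68 shift/0.1 [-0.006 -1.14  -0.26 ] turn/90 [-0.0003  0.0003  0.0001] rows 2.3 0.0
p [0.528  0.1803 0.139 ] phi 39.72 shift/0.1 [-0.01  -1.143 -0.264] turn/90 [ 0.0002 -0.     -0.0001] rows 2.3 0.0
```

View pics/w4.png

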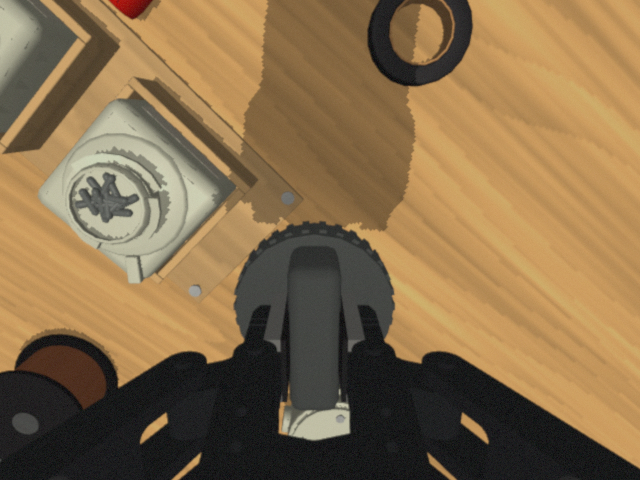

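The left tub's mouth is at about (108,203), with the raised mark at (135,270). The lid is in the jaws at about (315,300). I fit both in wrist-camera coordinates.

```bash
cat >> h.py <<'E'
def circ(q):
    A=np.c_[2*q[:,0],2*q[:,1],np.ones(len(q))];s=np.linalg.lstsq(A,(q[:,:2]**2).sum(1),rcond=None)[0]
    return s[:2],np.sqrt(s[2]+s[0]**2+s[1]**2)
def mouth(W,c):
    q=W.reshape(-1,3);q=q[np.hypot(q[:,0]-c[0],q[:,1]-c[1])<.07]
    m=q[(abs(q[:,2]-.0995)<.003)];print("rim z",np.median(m[:,2]),cv2.minEnclosingCircle((m[:,:2]*1000).astype(np.float32)),len(m))
    m=q[(q[:,2]>.074)&(q[:,2]<.12)]
    print("sq",cv2.minAreaRect((m[:,:2]*1000).astype(np.float32)))
E
python3 - <<'E'
from h import *;import pickle
s,im=pickle.load(open("w4.pkl","rb"));W=wcloud(s,im);p,r=pose(s)
mouth(W,(.580,.0755))
L=r.inv().apply((W-p).reshape(-1,3))
# lid top plane
vis=L[(abs(L[:,1])<.036)&(L[:,2]>-.045)&(L[:,2]<.05)&(L[:,0]>-.03)&(L[:,0]<.012)]
h=np.histogram(vis[:,0],bins=np.arange(-.03,.013,.001));print([(round(b*1e3),int(n)) for n,b in zip(h[0],h[1])])
E
```

```text
rim z 0.09838647132268377 ((577.43115234375, 76.1358413696289), 27.228044509887695) 2300
sq ((577.7899780273438, 76.47588348388672), (79.96028900146484, 80.22904205322266), 84.34151458740234)
[(-30, 33), (-29, 46), (-28, 995), (-27, 3662), (-26, 1442), (-25, 201), (-24, 280), (-23, 232), (-22, 113), (-21, 101), (-20, 110), (-19, 82), (-18, 102), (-17, 86), (-16, 93), (-15, 78), (-14, 76), (-13, 80), (-12, 70), (-11, 69), (-10, 31), (-9, 16), (-8, 0), (-7, 0), (-6, 0), (-5, 0), (-4, 0), (-3, 0), (-2, 0), (-1, 0), (0, 0), (1, 0), (2, 0), (3, 0), (4, 0), (5, 0), (6, 0), (7, 0), (8, 0), (9, 0), (10, 0), (11, 0)]
```

```bash
python3 - <<'E'
from h import *;import pickle
s,im=pickle.load(open("w4.pkl","rb"));W=wcloud(s,im);p,r=pose(s)
L=r.inv().apply((W-p).reshape(-1,3)).reshape(W.shape)
mask=((L[...,0]>-.0285)&(L[...,0]<-.0255)&(abs(L[...,1])<.04)&(L[...,2]>-.04)&(L[...,2]<.04)).astype(np.uint8)
cn=max(cv2.findContours(mask,cv2.RETR_EXTERNAL,cv2.CHAIN_APPROX_NONE)[0],key=len)[:,0]
P=np.array([L[v,u] for u,v in cn]);P=P[P[:,2]<.008]; P=P[:,1:]
rr=np.hypot(P[:,0],P[:,1]);P=P[rr>.027]
c,R0=circ(P);print("lid centre in tool y,z",c,R0,len(P))
# inner slopes
b=L[(L[...,0]<-.05)&(L[...,0]>-.056)&(abs(L[...,1])<.0085)&(abs(L[...,2])<.035)];print("bar",b.min(0),b.max(0),len(b))
mz=W[...,2];m=(abs(mz-.0985)<.003)&(np.hypot(W[...,0]-.578,W[...,1]-.076)<.035)
q=W[m];c,R0=circ(q[np.hypot(q[:,0]-.5776,q[:,1]-.0763)>.0255]);print("rim outer fit",c,R0)
E
```

```text
lid centre in tool y,z [0.00026579 0.00031287] 0.03090844471304722 331
bar [-0.0558178  -0.00848082 -0.02804866] [-0.05000032  0.00849846  0.02776753] 6873
rim outer fit [0.57771432 0.07610579] 0.026483065912628487
```

```bash
python3 - <<'E'
from plant import arm;from h import *
plan(arm.sense(),.5777,.0762,.105,39.7)
E
```

```text
p [0.528  0.1803 0.139 ] phi 39.72 shift/0.1 [ 0.34  -1.118 -0.282] turn/90 [ 0.0002 -0.     -0.0001] rows 2.4 0.0
```

Request:
{"fn": "jog_arm", "kwargs": {"moves": [[[0,-0.5,-0.12],[0,0,0]],[[0,-1.0,-0.25],[0,0,0]],[[0,-1.0,-0.28],[0,0,0]]]}}

```text
t: 5.0
tcp_pos: [0.5727, 0.0793, 0.1382]
orientation: [-132.5, 89.8, -93.2]
ft_force: [-0.6, 0.3, -0.9]
opening: 0.199
```

```bash
python3 - <<'E'
from plant import arm;from h import *
plan(arm.sense(),.5777,.0762,.105,39.7)
E
```

```text
p [0.5727 0.0793 0.1382] phi 39.38 shift/0.1 [ 0.332 -0.055  0.02 ] turn/90 [-0.0036 -0.0011  0.0012] rows 0.7 0.0
```

Request:
{"fn": "jog_arm", "kwargs": {"moves": [[[0.15,-0.055,0.02],[-0.003,0,0]],[[0.3,-0.055,0.02],[-0.003,0,0]],[[0.3,-0.055,0.02],[-0.003,0,0]],[[0.3,-0.055,0.02],[-0.003,0,0]]]}}

```text
t: 5.4
tcp_pos: [0.5751, 0.0834, 0.1085]
orientation: [133.3, 89.9, 173.4]
ft_force: [0.2, -0.6, 0.0]
opening: 0.198
```

```bash
python3 - <<'E'
from plant import arm;from h import *
plan(arm.sense(),.5777,.0762,.086,39.7)
E
```

```text
p [0.5751 0.0834 0.1085] phi 40.15 shift/0.1 [ 0.225 -0.072 -0.026] turn/90 [ 0.005  -0.0006 -0.0007] rows 0.5 0.1
```

Request:
{"fn": "jog_arm", "kwargs": {"moves": [[[0,-0.072,-0.026],[0.005,0,0]],[[0.1,-0.072,-0.026],[0.005,0,0]],[[0.18,-0.072,-0.026],[0.005,0,0]],[[0.22,-0.072,-0.026],[0.005,0,0]],[[0.22,-0.072,-0.026],[0.005,0,0]]]}}

```text
t: 5.9
tcp_pos: [0.5776, 0.075, 0.0865]
orientation: [147.2, 89.9, -173.2]
ft_force: [0.2, 1.1, -0.7]
opening: 0.195
```

```bash
python3 - <<'E'
from plant import arm;from h import *
s=arm.sense();print(s["ft_force"],s["wrist_torque"])
plan(s,.5777,.0762,.0817,39.7)
E
```

```text
[ 0.18845041  1.10268583 -0.73867913] [-0.00830192  0.07682582  0.03853485]
p [0.5776 0.075  0.0865] phi 39.62 shift/0.1 [0.048 0.009 0.008] turn/90 [-0.0008 -0.0006 -0.0004] rows 0.1 0.0
```

Free so far. I go down to the resting height in small steps.

Request:
{"fn": "jog_arm", "kwargs": {"moves": [[[0.015,0.009,0.005],[0,0,0]],[[0.03,0.009,0.005],[0,0,0]],[[0.045,0.009,0.005],[0,0,0]],[[0.045,0.009,0.005],[0,0,0]]]}}

```text
t: 6.3
tcp_pos: [0.5779, 0.0759, 0.0827]
orientation: [-161.8, 90.0, -122.1]
ft_force: [-0.5, -0.1, -1.2]
opening: 0.2
```

```bash
python3 - <<'E'
from plant import arm;from h import *
s=arm.sense();print(s["ft_force"],s["wrist_torque"])
plan(s,.5777,.0762,.0817,39.7)
E
```

```text
[-0.45943653 -0.14971962 -1.19165928] [ 0.03598093  0.01229152 -0.0300456 ]
p [0.5779 0.0759 0.0827] phi 39.62 shift/0.1 [0.01  0.003 0.   ] turn/90 [-0.0009 -0.0001  0.    ] rows 0.0 0.0
```

Request:
{"fn": "jog_arm", "kwargs": {"moves": [[[0.01,0,0],[0,0,0]],[[0.02,0,0],[0,0,0]],[[0.02,0,0],[0,0,0]]]}}

```text
t: 6.6
tcp_pos: [0.5781, 0.0759, 0.0813]
orientation: [-51.9, 90.0, -12.3]
ft_force: [-2.7, -0.7, 8.9]
opening: 0.198
```

Request:
{"fn": "jog_arm", "kwargs": {"moves": [[[0.005,0,0],[0.07,0,0]],[[0.01,0,0],[0.14,0,0]],[[0.0145,0,0],[0.21,0,0]],[[0.019,0,0],[0.28,0,0]],[[0.019,0,0],[0.28,0,0]]]}}

```text
t: 7.1
tcp_pos: [0.5781, 0.0761, 0.0791]
orientation: [-34.4, 90.0, -20.1]
ft_force: [-0.1, -0.5, 0.4]
opening: 0.197
```

```bash
python3 - <<'E'
from plant import arm;from h import *
s=arm.sense();print(s["ft_force"],s["wrist_torque"])
plan(s,.5777,.0762,.0817,39.7)
E
```

```text
[-0.06239571 -0.5184497   0.42500736] [-0.06988497 -0.12309256 -0.05423941]
p [0.5781 0.0761 0.0791] phi 14.31 shift/0.1 [-0.026  0.002 -0.004] turn/90 [-0.2821  0.0003  0.0003] rows 0.1 3.0
```

The lid sank with the turn and shows no force, so the thread has caught. I carry on.

Request:
{"fn": "jog_arm", "kwargs": {"moves": [[[0.005,0,0],[0.085,0,0]],[[0.01,0,0],[0.17,0,0]],[[0.015,0,0],[0.255,0,0]],[[0.02,0,0],[0.34,0,0]],[[0.02,0,0],[0.34,0,0]]]}}

```text
t: 7.6
tcp_pos: [0.5776, 0.0761, 0.0767]
orientation: [-126.8, 90.0, -142.9]
ft_force: [0.4, -0.2, -0.6]
opening: 0.202
```

```bash
python3 - <<'E'
from plant import arm;from h import *
s=arm.sense();print(s["ft_force"],s["wrist_torque"])
plan(s,.5777,.0762,.0759,-47)
E
```

```text
[ 0.38198248 -0.23679013 -0.56742392] [-0.00051732  0.00726236 -0.03714246]
p [0.5776 0.0761 0.0767] phi -16.13 shift/0.1 [0.008 0.001 0.   ] turn/90 [ 3.43e-01 -2.00e-04  4.00e-04] rows 0.0 3.6
```

Request:
{"fn": "jog_arm", "kwargs": {"moves": [[[0.002,0,0],[0.085,0,0]],[[0.004,0,0],[0.17,0,0]],[[0.007,0,0],[0.255,0,0]],[[0.01,0,0],[0.34,0,0]],[[0.01,0,0],[0.34,0,0]]]}}

```text
t: 8.1
tcp_pos: [0.5784, 0.076, 0.0764]
orientation: [40.0, 89.9, -6.7]
ft_force: [0.5, -1.6, 7.7]
opening: 0.195
```

```bash
python3 - <<'E'
from plant import arm,optics;from h import *;import pickle
s=arm.sense();print(s["ft_force"],s["wrist_torque"])
plan(s,.5777,.0762,.0759,-47)
im=optics.get_image("wrist");pickle.dump((s,im),open("w5.pkl","wb"))
cv2.imwrite("pics/w5.png",im["pixels"][:,:,::-1])
E
```

```text
[ 0.46789302 -1.57052149  7.71160413] [-0.09826905 -0.02340941 -0.15930861]
p [0.5784 0.076  0.0764] phi -46.67 shift/0.1 [ 0.005 -0.004 -0.006] turn/90 [ 0.0037  0.0005 -0.0004] rows 0.0 0.0
```

View pics/w5.png

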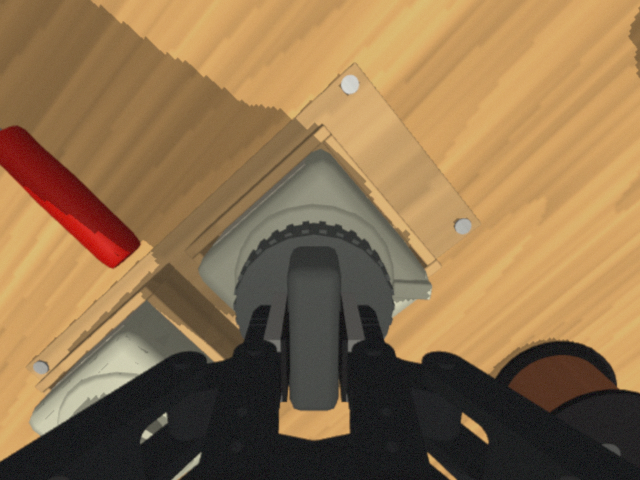

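```bash
python3 - <<'E'
from h import *;import pickle
s,im=pickle.load(open("w5.pkl","rb"));W=wcloud(s,im);p,r=pose(s)
L=r.inv().apply((W-p).reshape(-1,3)).reshape(W.shape)
print("top tool x",np.median(L[260:280,250:280,0]),"z",np.median(W[260:280,250:280,2]),"shoulder",np.nanmedian(W[165:195,305:335,2]),"bar",np.median(W[300:400,300:330,2]))
E
```

```text
top tool x nan z nan shoulder 0.07464944231988735 bar nan
```

Request:
{"fn": "jog_arm", "kwargs": {"moves": [[[0.002,0,0],[0.05,0,0]],[[0.004,0,0],[0.1,0,0]],[[0.004,0,0],[0.1,0,0]],[[0.004,0,0],[0.1,0,0]]]}}

```text
t: 8.55
tcp_pos: [0.5785, 0.0762, 0.0762]
orientation: [72.7, 89.9, 17.4]
ft_force: [-0.9, 0.8, 12.8]
opening: 0.196
```

```bash
python3 - <<'E'
from plant import arm;from h import *
s=arm.sense();print(s["ft_force"],s["wrist_torque"])
plan(s,.5777,.0762,.0759,-47)
E
```

```text
[-0.94648653  0.77152226 12.7596722 ] [0.09653955 0.30948041 0.09487103]
p [0.5785 0.0762 0.0762] phi -55.37 shift/0.1 [ 0.003 -0.006 -0.004] turn/90 [-0.093   0.0003 -0.0007] rows 0.0 1.0
```

```bash
python3 - <<'E'
from h import *;import pickle
for f in("w4.pkl","w5.pkl"):
  s,im=pickle.load(open(f,"rb"));W=wcloud(s,im);p,r=pose(s)
  L=r.inv().apply((W-p).reshape(-1,3)).reshape(W.shape)
  print("top tool x",np.nanmedian(L[260:280,255:280,0]),np.nanmedian(L[260:280,350:375,0]),"z",np.nanmedian(W[260:280,255:280,2]),"bar",np.nanmedian(L[300:400,300:330,0]))
E
```

```text
top tool x -0.026484143173366018 -0.026463293904535414 z 0.165895284396141 bar -0.05288709652199787
top tool x -0.026543283364937113 -0.02651581259965756 z 0.10293078401233845 bar -0.052953005864245895
```

Request:
{"fn": "jog_arm", "kwargs": {"moves": [[[0,0,0],[0.05,0,0]],[[0,0,0],[0.08,0,0]],[[0,0,0],[0.08,0,0]],[[0,0,0],[0.08,0,0]]]}}

```text
t: 8.95
tcp_pos: [0.5784, 0.0764, 0.0761]
orientation: [72.7, 89.9, 10.2]
ft_force: [-1.3, 0.7, 11.9]
opening: 0.196
```

```bash
python3 - <<'E'
from plant import arm,optics;from h import *
s=arm.sense();print(s["ft_force"],s["wrist_torque"])
plan(s,.5777,.0762,.0759,-47)
im=optics.get_image("wrist")
cv2.imwrite("pics/w6.png",im["pixels"][:,:,::-1])
E
```

```text
[-1.27814616  0.69160121 11.85880334] [0.13628617 0.24784568 1.23039544]
p [0.5784 0.0764 0.0761] phi -62.47 shift/0.1 [ 0.002 -0.007 -0.002] turn/90 [-0.1719  0.0003 -0.0006] rows 0.0 1.8
```

View pics/w6.png

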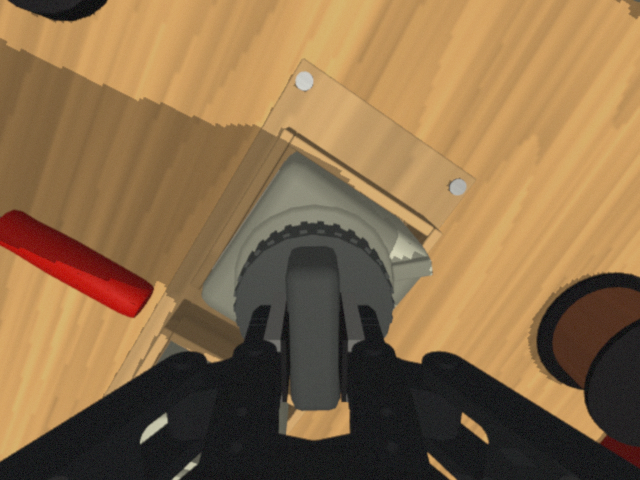

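The torque rose to 1.2 Nm and the tub has taken up its play in the well, so the lid is home at mouth +7 mm. I release it and rise.

Request:
{"fn": "jog_arm", "kwargs": {"moves": [[[0,0,0],[0,0,0]],[[0,0,0],[0,0,0]],[[0,0,0],[0,0,0]],[[-0.3,0,0],[0,0,0]],[[-0.8,0,0],[0,0,0]]], "fingers": 0}}

```text
t: 9.5
tcp_pos: [0.5761, 0.0755, 0.154]
orientation: [-99.8, 89.7, -162.7]
ft_force: [0.9, 1.0, 0.6]
opening: 0.502
```

```bash
python3 - <<'E'
from plant import arm,optics;from h import *
s=arm.sense();im=optics.get_image("wrist")
cv2.imwrite("pics/w7.png",im["pixels"][:,:,::-1]);W=wcloud(s,im)
barfit(W,(.578,.0762),.122,.14);barfit(W,(.578,.0762),.1,.107)
plan(arm.sense(),.534,-.29,.1,-133.3)
E
```

```text
n 3333 zmed 0.1287 mean [0.5767 0.0781] rect (577.7, 76.2) [18.  55.9] 29.1 yaw 119.1
n 5588 zmed 0.1027 mean [0.5765 0.0785] rect (577.1, 77.1) [63.8 61.3] 28.6 yaw -150.7
p [0.5803 0.0757 0.1633] phi -62.96 shift/0.1 [ 0.627 -2.078  3.046] turn/90 [ 0.7816 -0.0013 -0.0038] rows 7.5 8.2
```

View pics/w7.png

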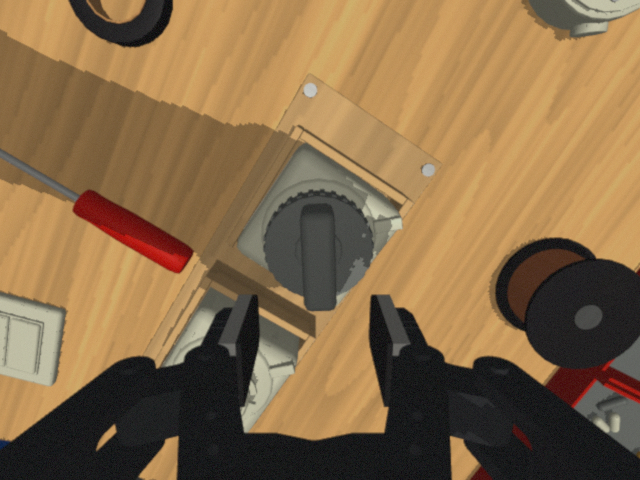

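Lid 1 sits flat on the left tub, its top at z ≈ 0.103 with the tab at the next corner, as expected when home. Next is lid 2.

Request:
{"fn": "jog_arm", "kwargs": {"moves": [[[0,-0.3,0.4],[0.095,0,0]],[[0,-0.56,0.8],[0.19,0,0]],[[0,-0.68,1.0],[0.285,0,0]],[[0,-0.68,1.0],[0.38,0,0]]]}}

```text
t: 9.95
tcp_pos: [0.5622, -0.0484, 0.1559]
orientation: [25.1, 89.9, -72.7]
ft_force: [0.1, 0.9, -0.8]
opening: 0.505
```

```bash
python3 - <<'E'
from plant import arm;from h import *
plan(arm.sense(),.534,-.29,.08,-133.3)
E
```

```text
p [ 0.5622 -0.0484  0.1559] phi -97.75 shift/0.1 [0.762 0.046 2.431] turn/90 [ 0.395   0.0007 -0.0006] rows 5.1 4.1
```

Request:
{"fn": "jog_arm", "kwargs": {"moves": [[[0,0,0.5],[0.095,0,0]],[[0,0,1.0],[0.19,0,0]],[[0,0,1.0],[0.285,0,0]],[[0,0,1.0],[0.38,0,0]]]}}

```text
t: 10.35
tcp_pos: [0.5497, -0.1452, 0.1556]
orientation: [42.7, 90.0, -89.2]
ft_force: [0.4, 0.8, -0.6]
opening: 0.495
```

```bash
python3 - <<'E'
from plant import arm;from h import *
plan(arm.sense(),.534,-.29,.08,-133.3)
E
```

```text
p [ 0.5497 -0.1452  0.1556] phi -131.83 shift/0.1 [0.756 0.848 1.184] turn/90 [ 0.0163  0.0002 -0.0002] rows 3.3 0.2
```

Request:
{"fn": "jog_arm", "kwargs": {"moves": [[[0.1,0.4,0.5],[0.016,0,0]],[[0.3,0.7,0.95],[0.016,0,0]],[[0.4,0.8,1.0],[0.016,0,0]],[[0.4,0.8,1.0],[0.016,0,0]],[[0.4,0.8,1.0],[0.016,0,0]]]}}

```text
t: 10.85
tcp_pos: [0.5437, -0.2716, 0.115]
orientation: [-61.3, 89.9, 165.8]
ft_force: [-0.2, 1.0, 0.7]
opening: 0.502
```

```bash
python3 - <<'E'
from plant import arm,optics;from h import *
s=arm.sense();im=optics.get_image("wrist")
cv2.imwrite("pics/w8.png",im["pixels"][:,:,::-1]);W=wcloud(s,im)
barfit(W,(.535,-.29),.042,.05);barfit(W,(.535,-.29),.014,.023,.05)
plan(s,.534,-.29,-.009,-133.3)
plan(arm.sense(),.534,-.29,-.009,-133.3)
E
```

```text
n 2012 zmed 0.0443 mean [ 0.5359 -0.289 ] rect (535.2, -289.9) [54.7 17.3] 47.0 yaw 47.0
n 4049 zmed 0.0182 mean [ 0.5368 -0.2875] rect (536.0, -289.1) [62.5 65.1] 48.2 yaw 137.9
p [ 0.5437 -0.2716  0.115 ] phi -132.84 shift/0.1 [1.24  0.055 0.2  ] turn/90 [0.0051 0.0003 0.0006] rows 2.5 0.1
p [ 0.5442 -0.2707  0.1154] phi -132.77 shift/0.1 [1.244 0.057 0.211] turn/90 [ 0.0058 -0.0001  0.0003] rows 2.5 0.1
```

View pics/w8.png

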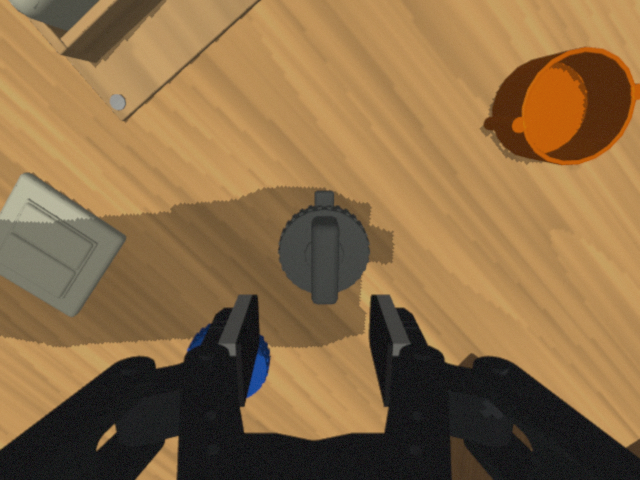

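```bash
python3 - <<'E'
from plant import arm;from h import *;import pickle
d=pickle.load(open("im0.pkl","rb"));W=cloud(d["top"])
b=W[275:323,400:448].reshape(-1,3);b=b[b[:,2]>.035];print("blue",b.mean(0))
s=arm.sense();p,r=pose(s);print(r.inv().apply(b.mean(0)-np.array([.003,0,0])-[.535,-.2898,0]))
plan(s,.535,-.2898,-.009,-133)
E
```

```text
blue [ 0.4182504  -0.30668464  0.04362569]
[-0.04360436 -0.07645449  0.09371035]
p [ 0.5442 -0.2707  0.1154] phi -132.77 shift/0.1 [1.244 0.063 0.203] turn/90 [ 0.0025 -0.0001  0.0003] rows 2.5 0.0
```

Request:
{"fn": "jog_arm", "kwargs": {"moves": [[[0.3,0.063,0.203],[0.0025,0,0]],[[0.6,0.063,0.203],[0.0025,0,0]],[[0.8,0.063,0.203],[0.0025,0,0]],[[0.8,0.063,0.203],[0.0025,0,0]]]}}

```text
t: 11.3
tcp_pos: [0.5344, -0.2883, 0.0338]
orientation: [-80.9, 89.8, 146.2]
ft_force: [0.2, 1.0, 0.4]
opening: 0.501
```

```bash
python3 - <<'E'
from plant import arm;from h import *
plan(arm.sense(),.535,-.2898,-.009,-133)
E
```

```text
p [ 0.5344 -0.2883  0.0338] phi -132.92 shift/0.1 [0.428 0.016 0.006] turn/90 [0.0009 0.0003 0.002 ] rows 0.9 0.0
```

Request:
{"fn": "jog_arm", "kwargs": {"moves": [[[0.15,0.014,0.006],[0,0,0.001]],[[0.3,0.014,0.006],[0,0,0.001]],[[0.42,0.014,0.006],[0,0,0.001]],[[0.42,0.014,0.006],[0,0,0.001]]]}}

```text
t: 11.7
tcp_pos: [0.5349, -0.2911, -0.008]
orientation: [-37.1, 90.0, -170.1]
ft_force: [0.2, -0.3, 0.2]
opening: 0.498
```

Request:
{"fn": "jog_arm", "kwargs": {"moves": [[[0,0,0],[0,0,0]],[[0,0,0],[0,0,0]],[[0,0,0],[0,0,0]],[[0,0,0],[0,0,0]]], "fingers": 1}}

```text
t: 12.1
tcp_pos: [0.536, -0.2921, -0.0058]
orientation: [95.4, 89.8, -37.6]
ft_force: [-0.2, 0.1, 6.8]
opening: 0.196
```

```bash
python3 - <<'E'
from plant import arm;from h import *
plan(arm.sense(),.565,-.0535,.14,-140.3)
E
```

```text
p [ 0.536  -0.2921 -0.0058] phi -133.05 shift/0.1 [-1.462 -1.413 -1.942] turn/90 [ 0.0805 -0.0003 -0.0016] rows 5.6 0.8
```

Request:
{"fn": "jog_arm", "kwargs": {"moves": [[[-0.5,0,0],[0,0,0]],[[-1.0,0,0],[0.04,0,0]],[[-1.0,-0.3,-0.4],[0.08,0,0]],[[-1.0,-0.55,-0.75],[0.08,0,0]],[[-1.0,-0.55,-0.75],[0.08,0,0]]]}}

```text
t: 12.6
tcp_pos: [0.548, -0.1925, 0.0933]
orientation: [-162.6, 89.9, 57.6]
ft_force: [1.0, -1.3, -1.5]
opening: 0.196
```

Request:
{"fn": "jog_arm", "kwargs": {"moves": [[[-0.4,-0.1,-0.1],[0,0,0]],[[-0.4,-0.1,-0.1],[0,0,0]],[[-0.4,-0.1,-0.1],[0,0,0]]]}}

```text
t: 12.9
tcp_pos: [0.5483, -0.1848, 0.1341]
orientation: [118.5, 89.8, -21.7]
ft_force: [0.5, -0.2, -0.7]
opening: 0.193
```

```bash
python3 - <<'E'
from plant import arm,optics;from h import *;import pickle
s=arm.sense();im=optics.get_image("wrist");pickle.dump((s,im),open("w9.pkl","wb"))
cv2.imwrite("pics/w9.png",im["pixels"][:,:,::-1])
W=wcloud(s,im);p,r=pose(s);print(s["opening"],p,phi(r))
L=r.inv().apply((W-p).reshape(-1,3)).reshape(W.shape)
print("top tool x",np.nanmedian(L[260:280,255:280,0]),np.nanmedian(L[260:280,350:375,0]))
mask=((L[...,0]>-.0285)&(L[...,0]<-.0205)&(abs(L[...,1])<.04)&(L[...,2]>-.04)&(L[...,2]<.04)).astype(np.uint8)
cn=max(cv2.findContours(mask,cv2.RETR_EXTERNAL,cv2.CHAIN_APPROX_NONE)[0],key=len)[:,0]
P=np.array([L[v,u] for u,v in cn]);P=P[P[:,2]<.008]; P=P[:,1:]
rr=np.hypot(P[:,0],P[:,1]);P=P[(rr>.027)&(rr<.034)]
print("lid centre in tool y,z",circ(P),len(P))
b=L[(L[...,0]<-.048)&(L[...,0]>-.056)&(abs(L[...,1])<.0085)&(abs(L[...,2])<.035)];print("bar",b.min(0),b.max(0),len(b))
E
```

```text
0.19304008461880373 [ 0.54828083 -0.1848495   0.13405773] -140.1933243320894
top tool x -0.023986752063555355 -0.023861030810086087
lid centre in tool y,z (array([-0.00062852, -0.00058527]), np.float64(0.03150575378110633)) 434
bar [-0.05599628 -0.0084973  -0.028899  ] [-0.04800036  0.00847088  0.02663053] 6538
```

View pics/w9.png

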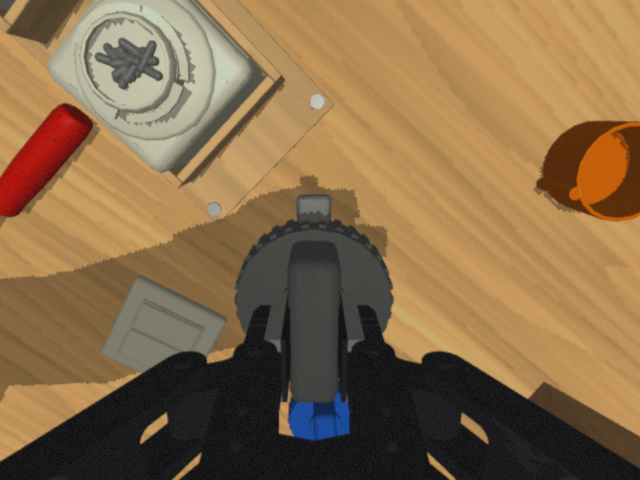

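```bash
python3 - <<'E'
from h import *;import pickle
s,im=pickle.load(open("w9.pkl","rb"));W=wcloud(s,im);p,r=pose(s)
mouth(W,(.565,-.0535))
for _ in range(1):
    m=(abs(W[...,2]-.0985)<.003)&(np.hypot(W[...,0]-.565,W[...,1]+.0535)<.035);q=W[m];c=np.array([.565,-.0535])
    for i in range(3):
        c,R0=circ(q[abs(np.hypot(q[:,0]-c[0],q[:,1]-c[1])-.0265)<.002]);print(c,R0)
# left tub predicted: + 130mm along rack
print(np.array([.5777,.0762])-.13*np.array([np.sin(np.radians(5.3)),np.cos(np.radians(5.3))]))
from plant import arm
off=r.apply([0,-.0003,-.0009]);print("lid off world",off)
plan(arm.sense(),.565-off[0],-.0535-off[1],.12,-140.3)
E
```

```text
rim z 0.09858933069342496 ((565.924072265625, -53.69263458251953), 27.071392059326172) 3356
sq ((566.04541015625, -53.512847900390625), (79.42487335205078, 79.25752258300781), 84.74517059326172)
[ 0.56547592 -0.05335971] 0.025918607316494063
[ 0.56570313 -0.05327996] 0.025942676291798427
[ 0.56583768 -0.0532629 ] 0.02593888888583339
[ 0.56569182 -0.05324421]
lid off world [4.99329117e-04 8.06641299e-04 4.96864187e-07]
p [ 0.5477 -0.1851  0.1333] phi -140.23 shift/0.1 [ 0.132 -0.898 -0.966] turn/90 [ 0.0008 -0.0003 -0.001 ] rows 2.7 0.0
```

Request:
{"fn": "jog_arm", "kwargs": {"moves": [[[0,-0.35,-0.35],[0,0,0]],[[0,-0.7,-0.7],[0,0,0]],[[0,-0.9,-0.95],[0,0,0]],[[0,-0.9,-0.95],[0,0,0]],[[0,-0.9,-0.95],[0,0,0]]]}}

```text
t: 13.45
tcp_pos: [0.5629, -0.0553, 0.1325]
orientation: [51.6, 89.9, -88.6]
ft_force: [-0.0, -0.8, -0.7]
opening: 0.197
```

```bash
python3 - <<'E'
from plant import arm;from h import *
plan(arm.sense(),.5653,-.0542,.0875,-140.3)
E
```

```text
p [ 0.5629 -0.0553  0.1325] phi -140.21 shift/0.1 [ 0.45   0.007 -0.026] turn/90 [ 0.001   0.0006 -0.0008] rows 0.9 0.0
```

Request:
{"fn": "jog_arm", "kwargs": {"moves": [[[0.15,0.007,-0.026],[0,0,0]],[[0.3,0.007,-0.026],[0,0,0]],[[0.4,0.007,-0.026],[0,0,0]],[[0.44,0.007,-0.026],[0,0,0]],[[0.44,0.007,-0.026],[0,0,0]]]}}

```text
t: 13.95
tcp_pos: [0.5653, -0.0546, 0.0885]
orientation: [48.4, 89.9, -91.9]
ft_force: [0.7, 0.0, -0.5]
opening: 0.197
```

```bash
python3 - <<'E'
from plant import arm;from h import *
s=arm.sense();print(s["ft_force"],s["wrist_torque"])
plan(s,.5653,-.0542,.0843,-140.3)
E
```

```text
[ 0.66275332  0.02874695 -0.51929624] [-0.01569359  0.01846239 -0.01606383]
p [ 0.5653 -0.0546  0.0885] phi -140.29 shift/0.1 [ 0.042 -0.003 -0.003] turn/90 [ 0.0001  0.0006 -0.0007] rows 0.1 0.0
```

Request:
{"fn": "jog_arm", "kwargs": {"moves": [[[0.02,-0.003,-0.003],[0,0,0]],[[0.04,-0.003,-0.003],[0,0,0]],[[0.045,-0.003,-0.003],[0,0,0]],[[0.045,-0.003,-0.003],[0,0,0]]]}}

```text
t: 14.35
tcp_pos: [0.5659, -0.0537, 0.0849]
orientation: [103.0, 89.9, -37.2]
ft_force: [0.4, -0.1, -0.5]
opening: 0.199
```

Request:
{"fn": "jog_arm", "kwargs": {"moves": [[[0.01,0.003,0.003],[0,0,0]],[[0.015,0.003,0.003],[0,0,0]],[[0.015,0.003,0.003],[0,0,0]]]}}

```text
t: 14.65
tcp_pos: [0.566, -0.0541, 0.0839]
orientation: [121.4, 89.9, -18.8]
ft_force: [-3.3, 2.0, 12.1]
opening: 0.194
```

Request:
{"fn": "jog_arm", "kwargs": {"moves": [[[0.005,0,0],[0.07,0,0]],[[0.01,0,0],[0.14,0,0]],[[0.0145,0,0],[0.21,0,0]],[[0.019,0,0],[0.28,0,0]],[[0.019,0,0],[0.28,0,0]]]}}

```text
t: 15.15
tcp_pos: [0.5659, -0.0541, 0.0814]
orientation: [117.9, 89.9, -47.7]
ft_force: [0.6, 1.1, -0.4]
opening: 0.197
```

```bash
python3 - <<'E'
from plant import arm;from h import *
s=arm.sense();print(s["ft_force"],s["wrist_torque"],s["joint_pos"].round(1))
plan(s,.5653,-.0542,.0843,-140.3)
E
```

```text
[ 0.62748969  1.07853626 -0.36369602] [ 0.25977635 -0.02634882 -0.03575255] [-27.8  41.   40.6 107.6 -36.9  45.2 -42.6]
p [ 0.5659 -0.0541  0.0814] phi -165.58 shift/0.1 [-0.029 -0.     0.006] turn/90 [-0.2809 -0.0003 -0.0012] rows 0.1 2.9
```

The thread caught again (lid sank 2.5 mm, no force). I keep turning.

Request:
{"fn": "jog_arm", "kwargs": {"moves": [[[0.005,0,0],[0.085,0,0]],[[0.01,0,0],[0.17,0,0]],[[0.015,0,0],[0.255,0,0]],[[0.019,0,0],[0.34,0,0]],[[0.019,0,0],[0.34,0,0]]]}}

```text
t: 15.65
tcp_pos: [0.5656, -0.054, 0.0792]
orientation: [121.9, 89.9, -74.2]
ft_force: [-0.4, 0.4, -0.4]
opening: 0.196
```

```bash
python3 - <<'E'
from plant import arm;from h import *
s=arm.sense();print(s["ft_force"],s["wrist_torque"],s["joint_pos"].round(1))
plan(s,.5653,-.0542,.0843,-140.3)
E
```

```text
[-0.37486152  0.39457406 -0.44516399] [ 0.05599846 -0.02478471 -0.00961949] [-32.1  44.6  48.3 107.9 -44.4  48.4 -66.4]
p [ 0.5656 -0.054   0.0792] phi 163.99 shift/0.1 [-0.051  0.003  0.002] turn/90 [-6.19e-01 -1.00e-04 -1.10e-03] rows 0.1 6.5
```

Request:
{"fn": "jog_arm", "kwargs": {"moves": [[[0.001,0,0],[0.085,0,0]],[[0.003,0,0],[0.17,0,0]],[[0.005,0,0],[0.255,0,0]],[[0.008,0,0],[0.34,0,0]],[[0.008,0,0],[0.34,0,0]]]}}

```text
t: 16.15
tcp_pos: [0.566, -0.0544, 0.079]
orientation: [179.7, 89.9, -46.9]
ft_force: [-0.2, 1.2, 8.5]
opening: 0.199
```

```bash
python3 - <<'E'
from plant import arm;from h import *
s=arm.sense();print(s["ft_force"],s["wrist_torque"],s["joint_pos"].round(1))
plan(s,.5653,-.0542,.0843,-140.3)
E
```

```text
[-0.2007018   1.18072231  8.53029398] [ 0.21246718  0.19281398 -0.16538424] [-35.6  48.7  55.6 108.  -51.3  52.5 -91. ]
p [ 0.566  -0.0544  0.079 ] phi 133.43 shift/0.1 [-0.053  0.004  0.006] turn/90 [-0.9585 -0.0011 -0.001 ] rows 0.1 10.0
```

Turned 86°, at home height. A last tightening turn will show the torque stop.

Request:
{"fn": "jog_arm", "kwargs": {"moves": [[[0.002,0,0],[0.06,0,0]],[[0.004,0,0],[0.12,0,0]],[[0.004,0,0],[0.15,0,0]],[[0.004,0,0],[0.15,0,0]]]}}

```text
t: 16.55
tcp_pos: [0.566, -0.0538, 0.0788]
orientation: [-145.3, 89.9, -25.1]
ft_force: [-2.7, 4.0, 13.6]
opening: 0.197
```

```bash
python3 - <<'E'
from plant import arm;from h import *
s=arm.sense();print(s["ft_force"],s["wrist_torque"],s["joint_pos"].round(1))
plan(s,.5653,-.0542,.0843,-140.3)
E
```

```text
[-2.68781355  3.95829976 13.57252824] [0.78162889 0.5536769  0.86007804] [ -36.9   50.5   58.5  108.   -54.    54.5 -102. ]
p [ 0.566  -0.0538  0.0788] phi 120.21 shift/0.1 [-0.055  0.008 -0.   ] turn/90 [-1.1054e+00 -9.0000e-04 -2.0000e-04] rows 0.1 11.6
```

Stop felt (0.86 Nm, 13.6 N). I release, rise and look.

Request:
{"fn": "jog_arm", "kwargs": {"moves": [[[0,0,0],[0,0,0]],[[0,0,0],[0,0,0]],[[0,0,0],[0,0,0]],[[-0.3,0,0],[0,0,0]],[[-0.7,0,0],[0,0,0]]], "fingers": 0}}

```text
t: 17.05
tcp_pos: [0.5646, -0.0542, 0.148]
orientation: [101.2, 89.9, -138.9]
ft_force: [0.0, 0.7, 1.0]
opening: 0.498
```

Request:
{"fn": "jog_arm", "kwargs": {"moves": [[[-0.4,0,0],[0,0,0]],[[-0.4,0,0],[0,0,0]],[[-0.4,0,0],[0,0,0]]]}}

```text
t: 17.35
tcp_pos: [0.5658, -0.0539, 0.1887]
orientation: [-136.7, 89.9, -16.7]
ft_force: [0.9, 0.8, -0.7]
opening: 0.501
```

```bash
python3 - <<'E'
from plant import arm,optics;from h import *
s=arm.sense();im=optics.get_image("wrist")
cv2.imwrite("pics/w10.png",im["pixels"][:,:,::-1]);W=wcloud(s,im)
for c in((.5657,-.0535),(.578,.0762)):
  try: barfit(W,c,.12,.14);barfit(W,c,.098,.108)
  except Exception as e: print(e)
im=optics.get_image("scene");cv2.imwrite("pics/s10.png",im["pixels"][:,:,::-1])
E
```

```text
n 2553 zmed 0.1288 mean [ 0.5671 -0.056 ] rect (566.3, -54.7) [18.  55.1] 31.2 yaw 121.3
n 4610 zmed 0.1027 mean [ 0.5674 -0.057 ] rect (566.6, -55.5) [65.5 62.8] 30.1 yaw -148.7
n 0 zmed nan mean [nan nan] rect (0.0, 0.0) [0. 0.] 0.0 yaw nan
n 712 zmed 0.1024 mean [0.597  0.0671] rect (580.2, 65.3) [65.5 39.7] 10.7 yaw -172.1
  avg = a.mean(axis, **keepdims_kw)
  ret = um.true_divide(
h.py:29: RuntimeWarning: Degrees of freedom <= 0 for slice
  ev=np.linalg.eigh(np.cov(q[:,:2].T))[1][:,1]
  c *= np.true_divide(1, fact)
  c *= np.true_divide(1, fact)
  return _methods._mean(a, axis=axis, dtype=dtype,
  ret = ret.dtype.type(ret / rcount)
h.py:30: RuntimeWarning: Mean of empty slice.
  print("n",m.sum(),"zmed",np.median(q[:,2]).round(4),"mean",q[:,:2].mean(0).round(4),"rect",(round(a,1),round(b,1)),np.round(wh,1),round(an,1),"yaw",np.degrees(np.arctan2(ev[1],ev[0])).round(1))
```

View pics/w10.png

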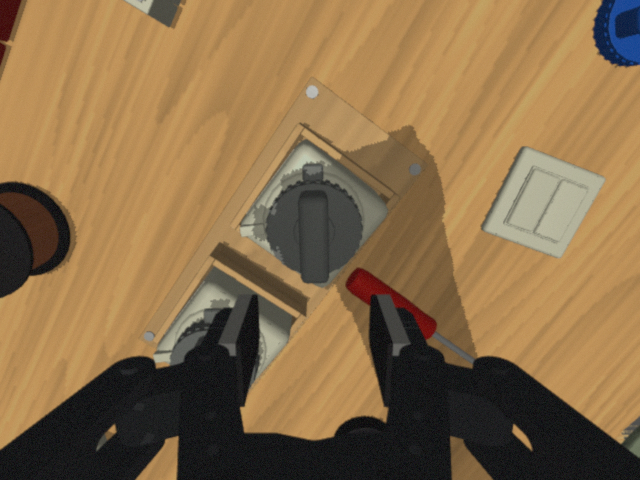

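View pics/s10.png

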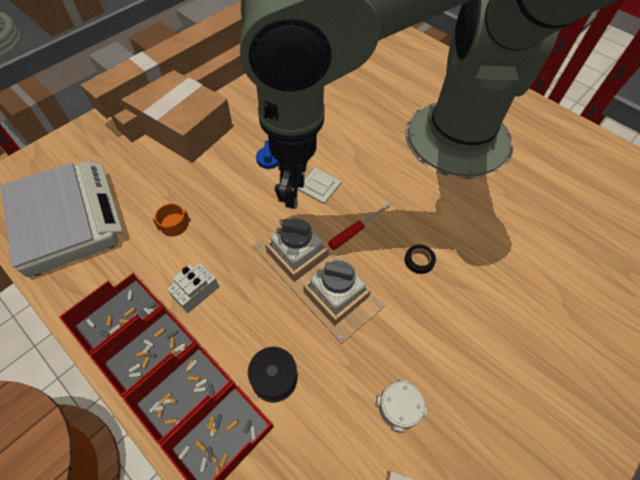

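Both lids are on, flat and at the same height: tops at 0.1027 m, bars at about 0.1288 m. The right lid is at (315,225) in the wrist view, the left one at (205,350), and the other items are where they were. I hand in.

```bash
python3 - <<'E'
from plant import arm
print(arm.hand_in(), arm.sense()["t"])
E
```

```text
the job is handed in; nothing more can be done
the job is handed in; nothing more can be done
```

Both tubs are closed. The lid that lay on the left of the bench went on the left tub and the one on the right went on the right tub. Both were right at the first try, so no swap was needed. I handed in at about 17.5 s.

**How each lid went on:** I set each tab over its mark. The lid first touched at about mouth +12 mm and sank freely as it turned clockwise. I then tightened it until the torque rose, to 1.2 Nm on the left tub and 0.9 Nm on the right.

**Last checks:**
- **Height:** both lid tops read z ≈ 0.103 m, which is about mouth +7 mm and so fully home. Both lids lie flat.
- **Other things:** they look unmoved in the scene picture. The red look-alike is hidden behind the arm in that picture, but the gripper never went near it.
- **Final turn:** it was 102° on the left lid and 99° on the right, more than the nominal 87°. On the left I saw the tub shift within its play in the well; I assume the right did the same.

**Disagreements:**
- **Fingertips:** they sit about 33 mm behind the reported TCP, not at it. My first grasp closed on nothing, with no harm done, and I corrected for it from the wrist depth image.
- **Cameras:** the top camera read x about 3 mm higher than the wrist camera. I used the wrist camera throughout.

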